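Pump up the wash-buffer pressure vessel

ROBOT

A 7-joint arm with a two-finger parallel gripper is mounted at the origin on the work surface. World frame = base frame: x ahead of the robot, y to its left, z up, the work surface at z = 0. Lengths are in m, angles in rad, forces in N, time in s.
With the tool pointing down it reaches from about 0.4 to 0.85 m from the base axis. Payload 4.4 kg.
Tool frame: the origin (TCP) lies midway between the tips of the shut fingers; the grasp point (between the pads) lies r.grip_depth behind it (r.grip_depth is the distance from the TCP to the grasp point, in m); z points along the fingers, y is the direction in which the jaws open and shut (so a half turn about z gives the same grasp; the last joint's range is limited). The gripper opens to 94 mm and grips with 3 to 60 N. Pads are 16 mm wide; open, the fingers measure 119 mm over their backs; the gripper's body (75 mm by 177 mm) begins 78 mm behind the grasp point.
Start: joints at [1.093, 0.628, 0.038, 1.517, -0.027, 0.996, -0.02], TCP at [0.26, -0.596, 0.205] pointing down, gripper open.
Joint ranges: [-3.06, 3.06], [-0.37, 2.12], [-1.25, 1.32], [0.18, 2.47], [-1.1, 4.24], [0.23, 1.98], [-2.94, 2.94]. Speed limits (rad/s): [2.57, 2.57, 3.14, 3.14, 3.14, 3.14, 3.14].

INTERFACE

Orientations are given as a unit quaternion [w, x, y, z].
In Python, from rig import r gives the robot as it stands.
- The arm moves only by the tool send_rows, never from a script. Its argument "commands" is a list of rows, each a list of 7 numbers: the shift along the tool's x, y, z normalised to -1 to 1, where 1 is 25 mm, then the turn, a rotation vector about the tool's x, y, z normalised to -1 to 1, where 1 is 0.08 rad, then the finger opening in mm, from 0 to 94. A call has exactly 8 rows; each row shifts and turns the pose as measured when the row begins, along the tool's axes as they then stand; what a row does not reach is not made up. A row lasts 1/12 s, in which the tool goes at most 41.7 mm and 7.16 degrees, less where a joint would pass 70% of its speed; a pose out of reach is approached as far as the arm can. A call with a number of a shift or a turn outside -1 to 1 is refused whole. A call with a gripper value outside its range is refused whole. The fingers move at their own pace and stop on an object; "newtons" is the grip in N (left out, the last holds). Time passes only in rows, so rows that do not move let the fingers close, or fill a call up. It gives the time, the measured TCP pose, the force and the opening at its end, in the units of the state.
- r.read_state(): the state, without advancing time (a new reading comes with each control period).
- r.read_camera(name): name is "scene" or "side" or "wrist"; returns the picture (384x512x3 uint8, red, green, blue); there is no depth.
- r.camera_info(name): a dict with "mtx" (3x3 intrinsics, pixels), "extrinsics" (4x4, takes a point from world to camera coordinates). Camera axes: x right, y up, looking along -z (the intrinsics and any distortion apply to the point x, -y, -z); pixel columns grow to the right and rows downward; lengths in m; the calibration is good to about 2 mm. The wrist camera is an equidistant fisheye: a pixel r from the principal point sees the ray r / f radians off the axis. A picture is of the moment at which its call begins: read the wrist's pose just before it. camera_info takes no time and is no camera call; for the wrist camera it gives the pose at the moment of the call.
- r.finish_job(): hands the job in, once; it reports no verdict.
The state is a dict: "clock": time; "q": joint angles; "qvel": joint speeds; "joint_torque": joint torques, N m; "tcp_pos": TCP position; "eef_rot": TCP orientation; "wrist_force": force on the tool from outside, world axes, zero at the start; "moment": the same for the moment, N m; "width": opening from 0.0 (shut) to 1.0 (fully open).
Only numpy, scipy, OpenCV 4.12 (cv2) and the standard library are available. Lean on these libraries where they do the work, as an engineer would, in place of code of your own. Each camera call takes 0.05 s, during which the arm holds its last target.

TASK

The steel wash-buffer pressure vessel on the bench has lost its pressure. Press its black pump knob all the way down with the fingertips and let it spring right back up, stroke after stroke, until the little steel pressure pin on the lid has popped fully out; then take the hand away. Only press the knob, never grip it; keep off the pin, do not lift, tip or push the vessel about, and leave the other things where they stand.

Things in the scene. Friction and masses are not known exactly. Their poses are not given: they have to be found in the camera images.
- vessel: upright stainless-steel pressure can, 122 mm wide (132 at the rim), loose on the bench, about 3 kg. Origin: centre of its underside, z up its axis. Lid 154 mm high; the pin lies towards its +x. Side handles reach 93 mm from the axis along +y and -y, 65 to 117 mm high; brass relief valve and outlet tap on the -x side of the lid, up to 174 mm high and 94 mm from the axis.
- knob_top (a point): centre of the flat top of the black mushroom-shaped pump knob, on the vessel's axis. The knob is 50 mm across and 18 mm thick, its flat top 40 mm across; the point is 214 mm above the bench with the knob up and moves down with it, to 186 mm when fully down.
- plunger (a joint): how far the knob is pressed down, m: 0 up, 0.028 fully down (hard stop). A spring pushes it back, about 5 N at the top and 10 N at the bottom, plus 1 to 2 N from the air and damping: about 15 N to push it down at 0.08 m/s. Let go, it comes up in about 0.3 s. Each full stroke adds pressure; half strokes add less or nothing.
- pin (a joint): how far the pressure pin has come out, m: near 0 without pressure, 0.016 fully out. It stays in through the first strokes and rises only in the last one or two; 4 to 8 full strokes are needed, depending on the pressure left in the vessel, and it stays out. Further strokes do no harm and do not raise it more.
- pin_top (a point): centre of the top of the pressure pin, a plain steel pin 10 mm thick in a black guide boss on the lid, 43 mm from the vessel's axis. The boss is 163 mm high; the pin's top stands 2 mm above it when in, 18 mm above it when fully out.
- white_bottle: round white plastic bottle, 58 mm wide, 125 mm tall; a bystander. Origin at the centre of its underside.
- amber_bottle: round amber glass jar with a black cap, 64 mm wide, 115 mm tall; a bystander. Origin at the centre of its underside.
- tube_rack: white test-tube rack with capped tubes, 62 x 124 mm, 95 mm tall; a bystander. Origin at the centre of its underside.
- microplate: white 96-well plate lying flat, 86 x 128 x 14 mm; a bystander. Origin at the centre of its underside.
- gel_dispenser: hand-gel bottle with its own small white pump head and spout, 68 mm wide, 176 mm tall (not the pressure vessel); a bystander. Origin at the centre of its underside.
- tip_box: grey pipette-tip box with a clear lid, 85 x 122 x 67 mm; a bystander. Origin at the centre of its underside.
- pipette: pipette lying along its own x axis, about 265 mm long, 26 mm high; a bystander. Origin at the centre of its underside.
- vial_block: black block holding small vials, 55 x 105 x 48 mm; a bystander. Origin at the centre of its underside.

How it is judged:
By the outcome, as a careful person would: the job done as asked, in the order asked, and still so for the second after the job is handed in, with the robot touching nothing.
It also fails if it takes over 48 s, if anything falls off the work surface, if the arm or the gripper's body presses on something with over 40 N, if the wrist force passes 120 N, or if a joint passes its speed limit or range.

## Working session

There is one attempt and no reset: what is moved stays moved. The work goes in short steps, Python scripts to look and compute and a tool call to move; the robot and the scene stay as the last step left them, time stands still between calls to the robot, and variables do not carry over. Pictures are saved under pics/ and viewed, and the job is handed in when it is done.

Besides the shell and the picture viewer there is one more tool, called after "Call:" as name(argument=value, ...) on one line, values as JSON. send_rows: Moves the arm, as the interface text tells. Its arguments: {"type":"object","properties":{"commands":{"type":"array","items":{"type":"array","items":{"type":"number"}}},"newtons":{"type":"number"}},"required":["commands"]}

```bash
mkdir -p pics; python3 - <<'E'
from rig import r
import cv2
s=r.read_state();print({k:(v if not hasattr(v,'round') else v) for k,v in s.items()});print(r.grip_depth)
for n in ("scene","side"):
    cv2.imwrite(f"pics/{n}0.png",cv2.cvtColor(cv2.resize(r.read_camera(n),None,fx=1.5,fy=1.5,interpolation=2),cv2.COLOR_RGB2BGR))
    i=r.camera_info(n);print(i)
E
```

```text
{'clock': 0.0, 'q': array([ 1.09321223,  0.62934702,  0.03847537,  1.51832305, -0.02698264,
        0.99631008, -0.02001521]), 'qvel': array([ 0.00033388, -0.00172837, -0.00013947, -0.00035143, -0.00187762,
       -0.00040211, -0.00027545]), 'joint_torque': array([ 3.46005836e-04, -5.49725819e+01,  1.14375416e+00, -1.86627334e+01,
       -5.21812623e-02,  2.38707225e-02,  1.53867745e-04]), 'tcp_pos': array([ 0.25990166, -0.5950661 ,  0.20456855]), 'eef_rot': array([-9.08232236e-04,  9.78881824e-01,  2.04424808e-01, -2.19341354e-04]), 'wrist_force': array([-0.59867743, -0.25700743,  0.3328203 ]), 'moment': array([ 0.02946363, -0.05137316, -0.03118849]), 'width': 0.9980832179010862}
0.0188
{'mtx': array([[456.22339333,   0.        , 256.78679787],
       [  0.        , 456.22339333, 195.3745691 ],
       [  0.        ,   0.        ,   1.        ]]), 'extrinsics': array([[ 0.51633225,  0.85638633, -0.00185842, -0.26858539],
       [-0.69874133,  0.42253765,  0.57725426,  0.27545103],
       [ 0.49513792, -0.29675644,  0.81656234, -1.59892029],
       [ 0.        ,  0.        ,  0.        ,  1.        ]])}
{'mtx': array([[350.42803068,   0.        , 255.55552786],
       [  0.        , 350.42803068, 187.88820548],
       [  0.        ,   0.        ,   1.        ]]), 'extrinsics': array([[-0.92263268, -0.38565408, -0.00445853,  0.48541604],
       [ 0.26903769, -0.65183856,  0.70903118, -0.26421419],
       [-0.27634701,  0.65297582,  0.70516304, -0.98350889],
       [ 0.        ,  0.        ,  0.        ,  1.        ]])}
```

View pics/scene0.png

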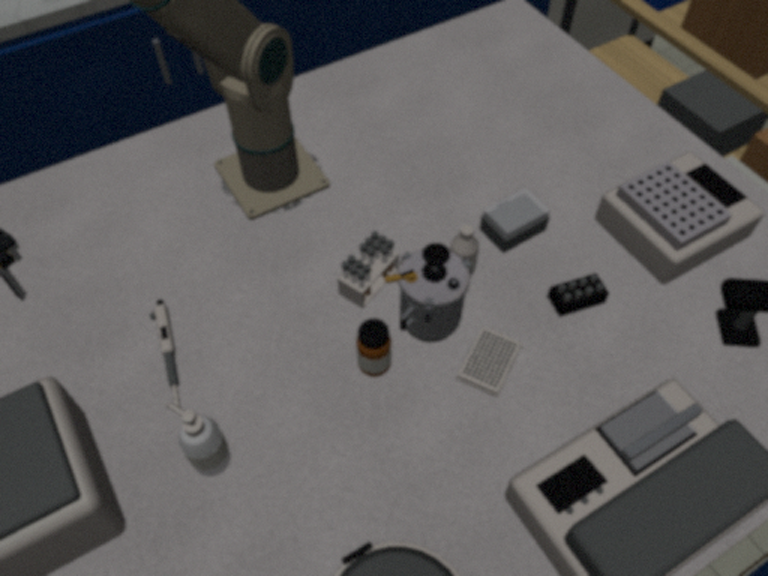

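View pics/side0.png

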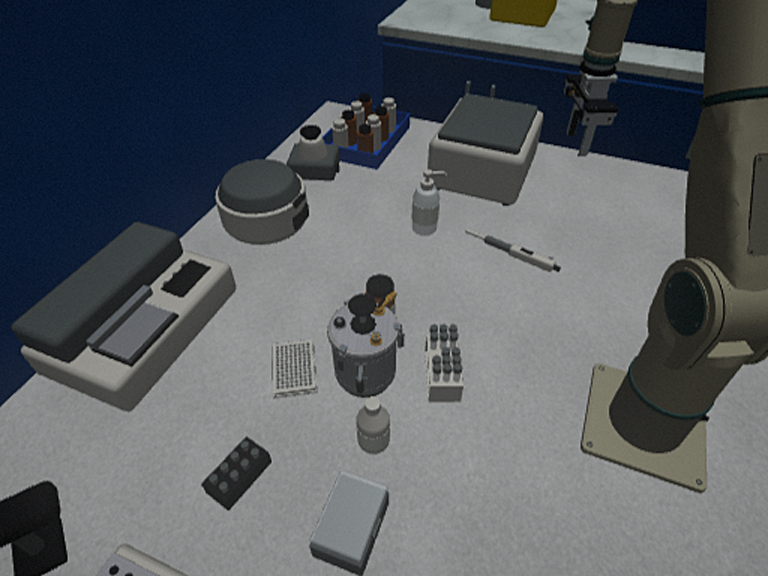

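The vessel is mid-bench: the knob is near (435,253) in the scene view and (361,305) in the side view. I'll enlarge both.

```bash
python3 - <<'E'
import cv2
a=cv2.imread("pics/scene0.png");b=cv2.imread("pics/side0.png")
# scene crop x 380..500,y 225..350 ; side x 310..430,y 265..400
A=cv2.resize(a[225:345,375:495],None,fx=5,fy=5,interpolation=2);cv2.imwrite("pics/sc_crop.png",A)
B=cv2.resize(b[265:385,305:425],None,fx=5,fy=5,interpolation=2);cv2.imwrite("pics/sd_crop.png",cv2.convertScaleAbs(B,alpha=1.6))
E
```

```text
(no output)
```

View pics/sc_crop.png

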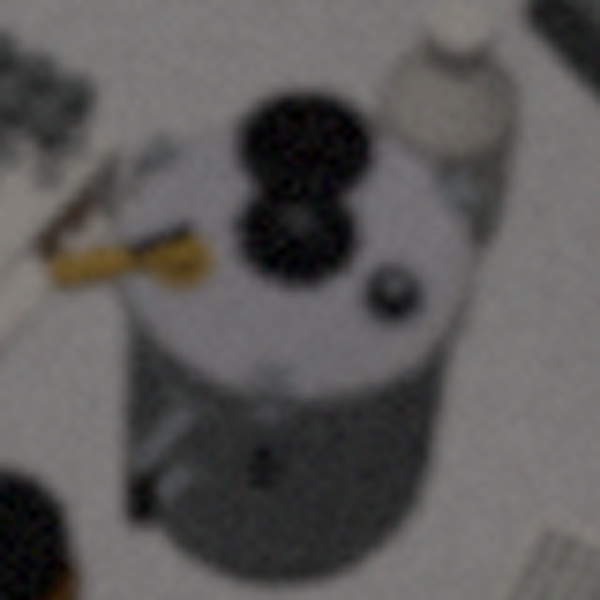

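View pics/sd_crop.png

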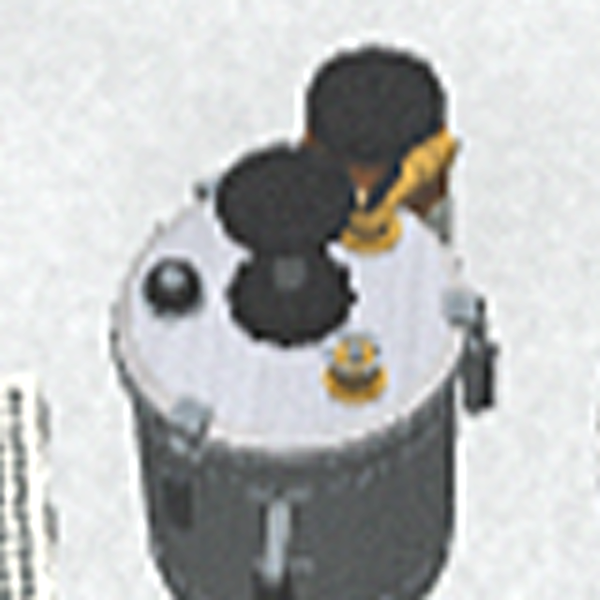

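```bash
cat > h.py <<'E'
import numpy as np
from rig import r
def ray(n,uv):
    i=r.camera_info(n);K=i["mtx"];E=i["extrinsics"];R=E[:3,:3];t=E[:3,3]
    d=np.linalg.inv(K)@np.array([uv[0],uv[1],1]);d=R.T@(d*[1,-1,-1]);return -R.T@t,d/np.linalg.norm(d)
def tri(a,b):
    A=[];B=[]
    for o,d in (a,b):
        P=np.eye(3)-np.outer(d,d);A.append(P);B.append(P@o)
    X=np.linalg.lstsq(np.vstack(A),np.hstack(B),rcond=None)[0]
    return X,[np.linalg.norm(P@X-b) for P,b in zip(A,B)]
def atz(a,z): return a[0]+a[1]*(z-a[0][2])/a[1][2]
def proj(n,X):
    i=r.camera_info(n);p=i["extrinsics"][:3,:3]@X+i["extrinsics"][:3,3];p=p*[1,-1,-1];q=i["mtx"]@p;return q[:2]/q[2]
def un(c,o): return ((np.array(c)+.5)/5-.5+np.array(o)+.5)/1.5-.5
E
python3 - <<'E'
from h import *
so,do=(375,225),(305,265)
k=ray("scene",un((307,148),so)),ray("side",un((286,199),do))
print(tri(*k),atz(k[0],.206),atz(k[1],.206))
p=ray("scene",un((393,290),so)),ray("side",un((173,283),do))
print("pin",tri(*p),atz(p[0],.163),atz(p[1],.163))
for n,sz,pts in(("white",0.125,((462,12),(0,0))),): pass
E
```

```text
(array([0.52661437, 0.09845038, 0.20771079]), [np.float64(0.0013677662367237854), np.float64(0.0013677662367230033)]) [0.52674551 0.09999737 0.206     ] [0.52637403 0.09598364 0.206     ]
pin (array([0.56673269, 0.11232416, 0.1603269 ]), [np.float64(0.0010162786139877617), np.float64(0.001016278613988426)]) [0.56909587 0.11161009 0.163     ] [0.56483123 0.11360497 0.163     ]
```

Call:
send_rows(commands=[[0, 0, -0.6, 0, 0, 0, 0], [0, 0, -1, 0, 0, 0, 0], [0, 0, -1, 0, 0, 0, 0], [0, 0, -1, 0, 0, 0, 0], [0.3, -0.3, -0.5, 0, 0, 0, 0], [0.6, -0.6, 0, 0, 0, 0, 0], [0.8, -0.8, 0, 0, 0, 0, 0], [0.8, -0.8, 0, 0, 0, 0, 0]], newtons=20)

```text
clock: 0.77
tcp_pos: [0.2881, -0.5114, 0.3054]
eef_rot: [-0.006, 0.98, 0.2, -0.003]
wrist_force: [0.6, 0.5, 0.6]
width: 0.467
```

Call:
send_rows(commands=[[0.9, -0.9, 0, 0, 0, 0, 0], [0.9, -0.9, 0, 0, 0, 0, 0], [0.9, -0.9, 0, 0, 0, 0, 0], [0.9, -0.9, 0, 0, 0, 0, 0], [0.9, -0.9, 0, 0, 0, 0, 0], [0.9, -0.9, 0, 0, 0, 0, 0], [0.9, -0.9, 0, 0, 0, 0, 0], [0.9, -0.9, 0, 0, 0, 0, 0]])

```text
clock: 1.43
tcp_pos: [0.383, -0.2552, 0.3029]
eef_rot: [-0.01, 0.98, 0.2, -0.005]
wrist_force: [0.5, -0.5, -0.3]
width: 0.005
```

Call:
send_rows(commands=[[0.9, -0.9, 0, 0, 0, 0, 0], [0.9, -0.9, 0, 0, 0, 0, 0], [0.9, -0.9, 0, 0, 0, 0, 0], [0.9, -0.9, 0, 0, 0, 0, 0], [0.9, -0.9, 0, 0, 0, 0, 0], [0.9, -0.9, 0, 0, 0, 0, 0], [0.9, -0.9, 0, 0, 0, 0, 0], [0.7, -0.7, 0, 0, 0, 0, 0]])

```text
clock: 2.1
tcp_pos: [0.4706, -0.0047, 0.3022]
eef_rot: [-0.012, 0.979, 0.203, -0.009]
wrist_force: [0.0, 0.2, 0.1]
width: 0.007
```

```bash
cat > g.py <<'E'
from h import *
from scipy.spatial.transform import Rotation as R
import sys
tgt=np.array([.5266,.0983,float(sys.argv[1]) if len(sys.argv)>1 else .235])
s=r.read_state();q=np.array(s["eef_rot"]);Rm=R.from_quat(q[[1,2,3,0]])
d=Rm.inv().apply(tgt-s["tcp_pos"])
z=Rm.apply([0,0,1]);
ax=np.cross(z,[0,0,-1]);rv=Rm.inv().apply(ax)
print(s["clock"],s["tcp_pos"].round(4),"units",(d/.025).round(2),"turn units",(rv/.08).round(2),s["wrist_force"].round(1))
E
python3 g.py .28
```

```text
2.1 [ 0.4706 -0.0047  0.3022] units [ 3.71 -2.86  0.92] turn units [-0.34  0.15  0.  ] [0.  0.2 0.1]
```

Call:
send_rows(commands=[[0.8, -0.6, 0, -0.2, 0.1, 0, 0], [0.8, -0.6, 0, -0.2, 0.1, 0, 0], [0.7, -0.6, 0.1, -0.1, 0, 0, 0], [0.6, -0.4, 0.3, 0, 0, 0, 0], [0.3, -0.2, 0.3, 0, 0, 0, 0], [0.1, -0.1, 0.2, 0, 0, 0, 0], [0, 0, 0, 0, 0, 0, 0], [0, 0, 0, 0, 0, 0, 0]])

```text
clock: 2.77
tcp_pos: [0.5159, 0.1001, 0.2744]
eef_rot: [0.005, 0.978, 0.211, -0.0]
wrist_force: [-0.2, 0.3, 0.3]
width: 0.008
```

```bash
python3 g.py .235; python3 - <<'E'
from h import *
import cv2
print(r.camera_info("wrist"))
out=[]
for n in("side","wrist"):
    im=cv2.cvtColor(r.read_camera(n),cv2.COLOR_RGB2BGR)
    if n=="side": im=cv2.resize(im[150:270,180:310],None,fx=5,fy=5,interpolation=2);im=cv2.convertScaleAbs(im,alpha=1.5)
    else: im=cv2.resize(im,None,fx=1.5,fy=1.5)
    cv2.imwrite(f"pics/{n}1.png",im)
E
```

```text
2.7667 [0.5159 0.1001 0.2744] units [0.36 0.23 1.58] turn units [0.11 0.03 0.  ] [-0.2  0.3  0.3]
{'mtx': array([[297.31863964,   0.        , 260.73768519],
       [  0.        , 297.31863964, 192.01614848],
       [  0.        ,   0.        ,   1.        ]]), 'extrinsics': array([[ 0.41159778, -0.91132545,  0.00855504, -0.12350868],
       [ 0.88558068,  0.39771787, -0.23993196, -0.45463938],
       [ 0.21525361,  0.10633165,  0.97075201, -0.57755957],
       [ 0.        ,  0.        ,  0.        ,  1.        ]])}
```

View pics/side1.png

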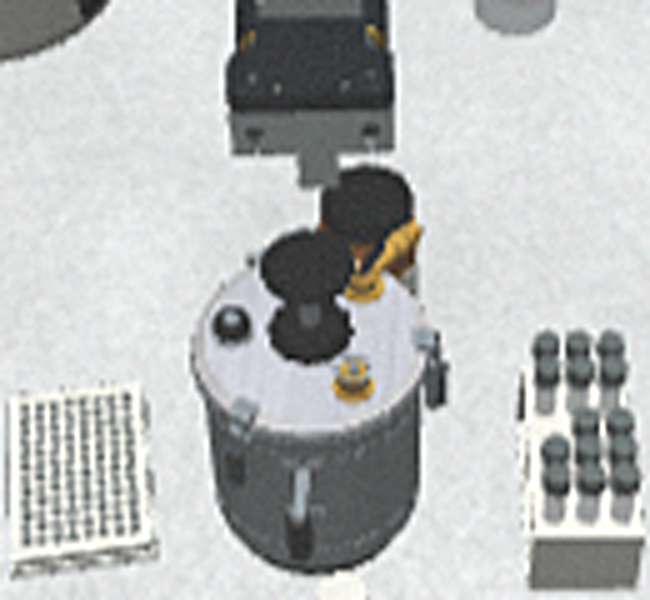

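View pics/wrist1.png

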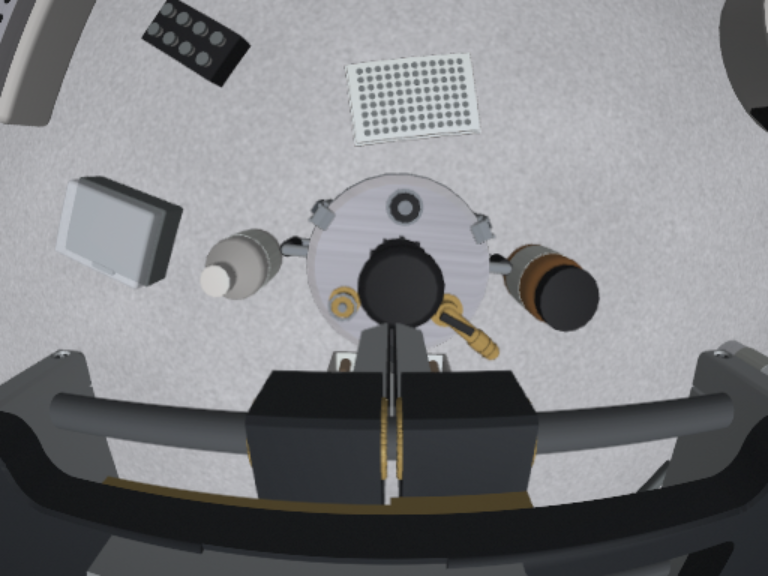

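Call:
send_rows(commands=[[0.2, 0.15, 0.2, 0, 0, 0, 0], [0.15, 0.1, 0.3, 0.1, 0, 0, 0], [0, 0, 0.4, 0, 0, 0, 0], [0, 0, 0.3, 0, 0, 0, 0], [0, 0, 0.2, 0, 0, 0, 0], [0, 0, 0.1, 0, 0, 0, 0], [0, 0, 0, 0, 0, 0, 0], [0, 0, 0, 0, 0, 0, 0]])

```text
clock: 3.53
tcp_pos: [0.5296, 0.0906, 0.235]
eef_rot: [0.001, 0.979, 0.205, 0.0]
wrist_force: [-0.9, 0.2, 0.5]
width: 0.008
```

```bash
python3 g.py .214; python3 - <<'E'
from h import *
import cv2
i=r.camera_info("wrist");E=i["extrinsics"]
u,v=(400+.5)/1.5-.5,(285+.5)/1.5-.5
# earlier frame extrinsics
E=np.array([[ 0.41159778, -0.91132545,  0.00855504, -0.12350868],[ 0.88558068,  0.39771787, -0.23993196, -0.45463938],[ 0.21525361,  0.10633165,  0.97075201, -0.57755957],[0,0,0,1]])
K=i["mtx"]
x=np.array([(u-K[0,2])/K[0,0],(v-K[1,2])/K[1,1]]);t=np.linalg.norm(x)
d=np.array([*(x/t*np.sin(t)),np.cos(t)])*[1,-1,-1];R=E[:3,:3];o=-R.T@E[:3,3];print("knob from wrist",atz((o,R.T@d),.21))
im=cv2.cvtColor(r.read_camera("side"),cv2.COLOR_RGB2BGR)
im=cv2.resize(im[150:270,180:310],None,fx=5,fy=5,interpolation=2);im=cv2.convertScaleAbs(im,alpha=1.5)
cv2.imwrite("pics/side2.png",im)
E
```

```text
3.5333 [0.5296 0.0906 0.235 ] units [ 0.01 -0.33  0.84] turn units [ 0.03 -0.   -0.  ] [-0.9  0.2  0.5]
knob from wrist [0.52767639 0.09946092 0.21      ]
```

View pics/side2.png

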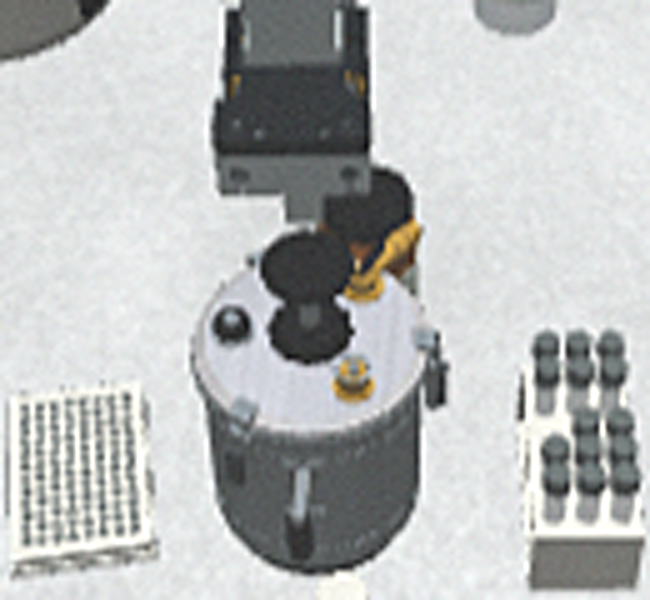

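Call:
send_rows(commands=[[0, -0.2, 0.1, 0, 0, 0, 0], [0, -0.1, 0.2, 0, 0, 0, 0], [0, 0, 0.2, 0, 0, 0, 0], [0, 0, 0.2, 0, 0, 0, 0], [0, 0, 0.3, 0, 0, 0, 0], [0, 0, 0.3, 0, 0, 0, 0], [0, 0, 0.3, 0, 0, 0, 0], [0, 0, 0.3, 0, 0, 0, 0]])

```text
clock: 4.25
tcp_pos: [0.5279, 0.0994, 0.1888]
eef_rot: [0.002, 0.979, 0.206, 0.004]
wrist_force: [-3.8, -1.2, 12.3]
width: 0.003
```

```bash
python3 g.py .186
```

```text
4.25 [0.5279 0.0994 0.1888] units [-0.07  0.02  0.11] turn units [ 0.06 -0.08 -0.  ] [-3.8 -1.2 12.3]
```

Call:
send_rows(commands=[[0, 0, 0.25, 0, 0, 0, 0], [0, 0, 0.25, 0, 0, 0, 0], [0, 0, 0.2, 0, 0, 0, 0], [0, 0, -0.4, 0, 0, 0, 0], [0, 0, -0.4, 0, 0, 0, 0], [0, 0, -0.4, 0, 0, 0, 0], [0, 0, -0.3, 0, 0, 0, 0], [0, 0, 0, 0, 0, 0, 0]])

```text
clock: 4.92
tcp_pos: [0.5284, 0.0999, 0.2278]
eef_rot: [0.004, 0.979, 0.206, 0.008]
wrist_force: [-0.1, 0.2, -0.9]
width: 0.004
```

```bash
python3 g.py .186
```

```text
4.9167 [0.5284 0.0999 0.2278] units [-0.11  0.01  1.67] turn units [ 0.14 -0.18 -0.  ] [-0.1  0.2 -0.9]
```

Call:
send_rows(commands=[[-0.1, 0, 0.1, 0.15, -0.15, 0, 0], [0, 0, 0.25, 0, 0, 0, 0], [0, 0, 0.3, 0, 0, 0, 0], [0, 0, 0.3, 0, 0, 0, 0], [0, 0, 0.3, 0, 0, 0, 0], [0, 0, 0.3, 0, 0, 0, 0], [0, 0, 0.3, 0, 0, 0, 0], [0, 0, 0.2, 0, 0, 0, 0]])

```text
clock: 5.58
tcp_pos: [0.5268, 0.0992, 0.1857]
eef_rot: [0.0, 0.979, 0.204, 0.002]
wrist_force: [-14.2, -3.0, 49.3]
width: 0.004
```

```bash
python3 g.py .186;python3 - <<'E'
from h import *
import cv2
im=cv2.cvtColor(r.read_camera("side"),cv2.COLOR_RGB2BGR)
im=cv2.resize(im[150:270,180:310],None,fx=5,fy=5,interpolation=2);im=cv2.convertScaleAbs(im,alpha=1.5)
cv2.imwrite("pics/side3.png",im)
E
```

```text
5.5833 [0.5268 0.0992 0.1857] units [-0.02  0.03 -0.01] turn units [ 0.01 -0.05  0.  ] [-14.2  -3.   49.3]
```

View pics/side3.png

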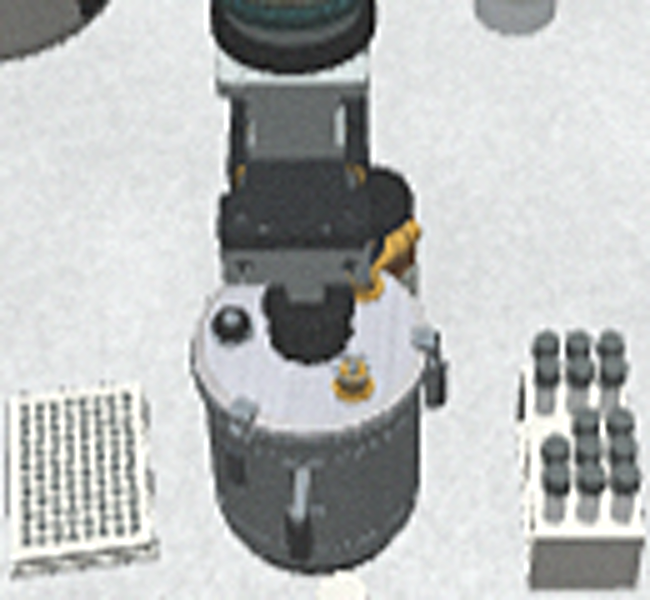

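Bottomed at 0.1857 m with the knob fully down, but 49 N is more than needed, so I'll press more softly. Releasing now.

Call:
send_rows(commands=[[0, 0, -0.3, 0, 0, 0, 0], [0, 0, -0.4, 0, 0, 0, 0], [0, 0, -0.4, 0, 0, 0, 0], [0, 0, -0.4, 0, 0, 0, 0], [0, 0, -0.1, 0, 0, 0, 0], [0, 0, 0, 0, 0, 0, 0], [0, 0, 0, 0, 0, 0, 0], [0, 0, 0, 0, 0, 0, 0]])

```text
clock: 6.3
tcp_pos: [0.5248, 0.0985, 0.2253]
eef_rot: [0.0, 0.979, 0.204, 0.0]
wrist_force: [0.9, -0.7, -0.5]
width: 0.002
```

```bash
python3 g.py .186
```

```text
6.3 [0.5248 0.0985 0.2253] units [0.06 0.03 1.57] turn units [ 0.01  0.   -0.  ] [ 0.9 -0.7 -0.5]
```

Stroke 3.

Call:
send_rows(commands=[[0.05, 0, 0.2, 0, 0, 0, 0], [0, 0, 0.3, 0, 0, 0, 0], [0, 0, 0.3, 0, 0, 0, 0], [0, 0, 0.3, 0, 0, 0, 0], [0, 0, 0.3, 0, 0, 0, 0], [0, 0, 0.25, 0, 0, 0, 0], [0, 0, 0.15, 0, 0, 0, 0], [0, 0, 0.12, 0, 0, 0, 0]])

```text
clock: 6.97
tcp_pos: [0.5266, 0.0991, 0.1861]
eef_rot: [0.002, 0.979, 0.204, 0.002]
wrist_force: [-7.7, -1.1, 24.1]
width: 0.005
```

Call:
send_rows(commands=[[0, 0, -0.3, 0, 0, 0, 0], [0, 0, -0.4, 0, 0, 0, 0], [0, 0, -0.4, 0, 0, 0, 0], [0, 0, -0.4, 0, 0, 0, 0], [0, 0, -0.1, 0, 0, 0, 0], [0, 0, 0, 0, 0, 0, 0], [0, 0, 0, 0, 0, 0, 0], [0, 0, 0, 0, 0, 0, 0]])

```text
clock: 7.63
tcp_pos: [0.5256, 0.0991, 0.2269]
eef_rot: [0.002, 0.979, 0.204, 0.001]
wrist_force: [0.1, -0.3, -0.1]
width: 0.006
```

```bash
python3 g.py .186
```

```text
7.6333 [0.5256 0.0991 0.2269] units [0.02 0.04 1.64] turn units [ 0.05 -0.01  0.  ] [ 0.1 -0.3 -0.1]
```

Call:
send_rows(commands=[[0.02, 0, 0.25, 0, 0, 0, 0], [0, 0, 0.3, 0, 0, 0, 0], [0, 0, 0.3, 0, 0, 0, 0], [0, 0, 0.3, 0, 0, 0, 0], [0, 0, 0.3, 0, 0, 0, 0], [0, 0, 0.25, 0, 0, 0, 0], [0, 0, 0.15, 0, 0, 0, 0], [0, 0, 0.14, 0, 0, 0, 0]])

```text
clock: 8.3
tcp_pos: [0.5267, 0.0994, 0.1859]
eef_rot: [0.004, 0.979, 0.203, 0.003]
wrist_force: [-9.3, -2.0, 32.3]
width: 0.002
```

Call:
send_rows(commands=[[0, 0, -0.3, 0, 0, 0, 0], [0, 0, -0.4, 0, 0, 0, 0], [0, 0, -0.4, 0, 0, 0, 0], [0, 0, -0.4, 0, 0, 0, 0], [0, 0, -0.05, 0, 0, 0, 0], [0, 0, 0, 0, 0, 0, 0], [0, 0, 0, 0, 0, 0, 0], [0, 0, 0, 0, 0, 0, 0]])

```text
clock: 8.97
tcp_pos: [0.5254, 0.0994, 0.2254]
eef_rot: [0.004, 0.979, 0.203, 0.002]
wrist_force: [-0.4, 0.6, -0.5]
width: 0.009
```

```bash
cat > pic.py <<'E'
from h import *
import cv2,sys
im=cv2.cvtColor(r.read_camera("side"),cv2.COLOR_RGB2BGR)
im=cv2.resize(im[150:270,180:310],None,fx=5,fy=5,interpolation=2);im=cv2.convertScaleAbs(im,alpha=1.5)
cv2.imwrite(sys.argv[1],im)
E
python3 g.py .186; python3 pic.py pics/side4.png
```

```text
8.9667 [0.5254 0.0994 0.2254] units [0.02 0.05 1.58] turn units [ 0.1  -0.02  0.  ] [-0.4  0.6 -0.5]
```

View pics/side4.png

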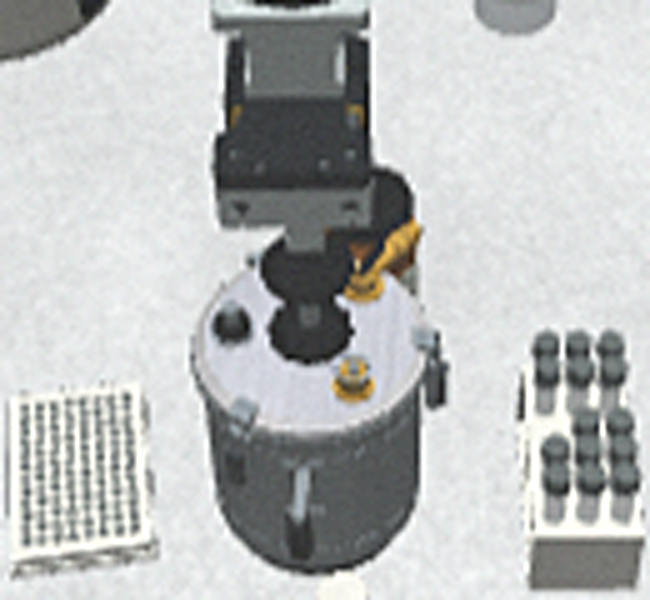

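The vessel hasn't moved and the knob is back up. The pin at (231,320) looks barely changed, perhaps slightly up. Strokes 5 and 6.

Call:
send_rows(commands=[[0.02, 0, 0.2, 0.1, 0, 0, 0], [0, 0, 0.3, 0, 0, 0, 0], [0, 0, 0.3, 0, 0, 0, 0], [0, 0, 0.3, 0, 0, 0, 0], [0, 0, 0.3, 0, 0, 0, 0], [0, 0, 0.25, 0, 0, 0, 0], [0, 0, 0.15, 0, 0, 0, 0], [0, 0, 0.14, 0, 0, 0, 0]])

```text
clock: 9.68
tcp_pos: [0.5266, 0.0997, 0.186]
eef_rot: [0.0, 0.979, 0.202, 0.003]
wrist_force: [-9.3, -1.7, 31.5]
width: 0.005
```

Call:
send_rows(commands=[[0, 0, -0.3, 0, 0, 0, 0], [0, 0, -0.4, 0, 0, 0, 0], [0, 0, -0.4, 0, 0, 0, 0], [0, 0, -0.4, 0, 0, 0, 0], [0, 0, -0.05, 0, 0, 0, 0], [0, 0, 0, 0, 0, 0, 0], [0, 0, 0, 0, 0, 0, 0], [0, 0, 0, 0, 0, 0, 0]])

```text
clock: 10.35
tcp_pos: [0.5257, 0.0994, 0.2259]
eef_rot: [0.0, 0.979, 0.202, 0.002]
wrist_force: [0.4, -0.1, -0.5]
width: 0.009
```

Call:
send_rows(commands=[[0.02, 0, 0.2, 0, 0, 0, 0], [0, 0, 0.3, 0, 0, 0, 0], [0, 0, 0.3, 0, 0, 0, 0], [0, 0, 0.3, 0, 0, 0, 0], [0, 0, 0.3, 0, 0, 0, 0], [0, 0, 0.25, 0, 0, 0, 0], [0, 0, 0.15, 0, 0, 0, 0], [0, 0, 0.14, 0, 0, 0, 0]])

```text
clock: 11.02
tcp_pos: [0.5268, 0.0997, 0.186]
eef_rot: [0.002, 0.979, 0.202, 0.004]
wrist_force: [-9.6, -1.8, 33.6]
width: 0.007
```

Call:
send_rows(commands=[[0, 0, -0.3, 0, 0, 0, 0], [0, 0, -0.4, 0, 0, 0, 0], [0, 0, -0.4, 0, 0, 0, 0], [0, 0, -0.4, 0, 0, 0, 0], [0, 0, -0.05, 0, 0, 0, 0], [0, 0, 0, 0, 0, 0, 0], [0, 0, 0, 0, 0, 0, 0], [0, 0, 0, 0, 0, 0, 0]])

```text
clock: 11.68
tcp_pos: [0.5255, 0.0997, 0.2254]
eef_rot: [0.002, 0.979, 0.202, 0.003]
wrist_force: [-0.0, 0.7, -0.4]
width: 0.006
```

```bash
python3 g.py .186; python3 pic.py pics/side5.png
```

```text
11.6833 [0.5255 0.0997 0.2254] units [0.01 0.06 1.58] turn units [ 0.07 -0.06 -0.  ] [-0.   0.7 -0.4]
```

View pics/side5.png

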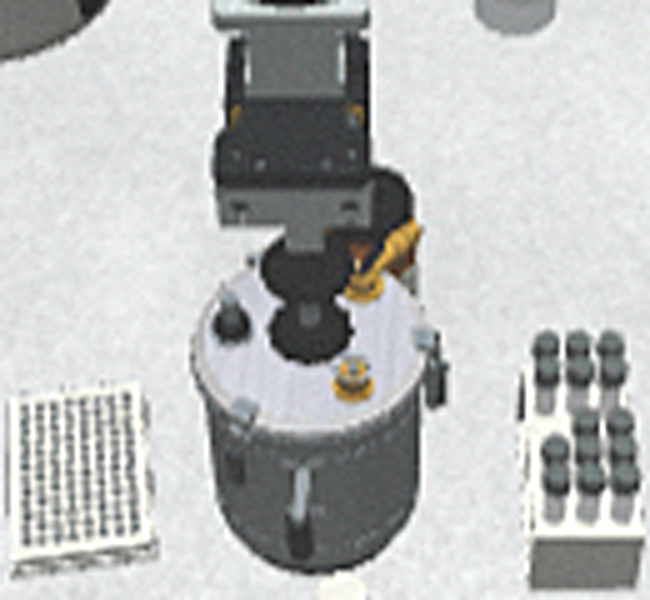

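The pin is now visibly out, with its top near (229,297). Extra strokes do no harm, so I'll do two more to be sure.

Call:
send_rows(commands=[[0.02, 0, 0.2, 0.07, -0.05, 0, 0], [0, 0, 0.3, 0, 0, 0, 0], [0, 0, 0.3, 0, 0, 0, 0], [0, 0, 0.3, 0, 0, 0, 0], [0, 0, 0.3, 0, 0, 0, 0], [0, 0, 0.25, 0, 0, 0, 0], [0, 0, 0.15, 0, 0, 0, 0], [0, 0, 0.14, 0, 0, 0, 0]])

```text
clock: 12.4
tcp_pos: [0.5267, 0.1, 0.186]
eef_rot: [0.001, 0.98, 0.201, 0.002]
wrist_force: [-8.7, -2.5, 32.2]
width: 0.004
```

Call:
send_rows(commands=[[0, 0, -0.3, 0, 0, 0, 0], [0, 0, -0.4, 0, 0, 0, 0], [0, 0, -0.4, 0, 0, 0, 0], [0, 0, -0.4, 0, 0, 0, 0], [0, 0, -0.05, 0, 0, 0, 0], [0, 0, 0, 0, 0, 0, 0], [0, 0, 0, 0, 0, 0, 0], [0, 0, 0, 0, 0, 0, 0]])

```text
clock: 13.07
tcp_pos: [0.5259, 0.0998, 0.2258]
eef_rot: [0.001, 0.98, 0.201, 0.001]
wrist_force: [-0.2, -0.4, 0.1]
width: 0.008
```

```bash
python3 g.py .186; python3 pic.py pics/side6.png
```

```text
13.0667 [0.5259 0.0998 0.2258] units [-0.    0.06  1.59] turn units [ 0.03 -0.02  0.  ] [-0.2 -0.4  0.1]
```

View pics/side6.png

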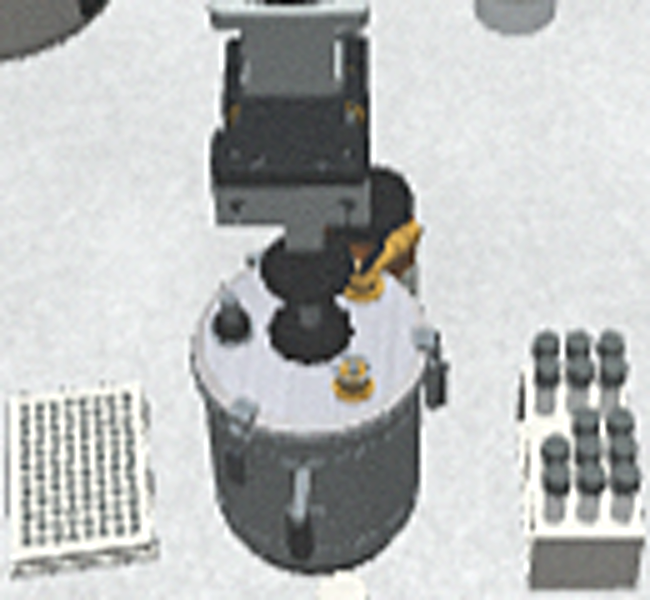

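The pin hasn't changed since the last stroke, so it is fully out. Taking the hand away: up, then back.

Call:
send_rows(commands=[[0, 0, -0.4, 0, 0, 0, 0], [0, 0, -0.8, 0, 0, 0, 0], [0, 0, -0.9, 0, 0, 0, 0], [0, 0, -0.8, 0, 0, 0, 0], [-0.3, 0.3, -0.5, 0, 0, 0, 0], [-0.6, 0.6, 0, 0, 0, 0, 0], [-0.8, 0.8, 0, 0, 0, 0, 0], [-0.8, 0.8, 0, 0, 0, 0, 0]])

```text
clock: 13.78
tcp_pos: [0.4925, 0.0227, 0.3157]
eef_rot: [-0.001, 0.978, 0.207, -0.001]
wrist_force: [0.4, -0.5, -0.5]
width: 0.001
```

Call:
send_rows(commands=[[-0.8, 0.8, 0, 0, 0, 0, 0], [-0.8, 0.8, 0, 0, 0, 0, 0], [-0.8, 0.8, 0, 0, 0, 0, 0], [-0.6, 0.6, 0, 0, 0, 0, 0], [-0.3, 0.3, 0, 0, 0, 0, 0], [0, 0, 0, 0, 0, 0, 0], [0, 0, 0, 0, 0, 0, 0], [0, 0, 0, 0, 0, 0, 0]])

```text
clock: 14.45
tcp_pos: [0.4456, -0.0961, 0.3193]
eef_rot: [-0.0, 0.979, 0.203, -0.0]
wrist_force: [-0.2, 0.6, 0.0]
width: 0.003
```

```bash
python3 pic.py pics/side7.png; python3 - <<'E'
from h import *
import cv2
p=np.array([.567,.1125,0])
for z in (.165,.173,.181): print(z,((proj("side",p+[0,0,z])-[180,150]+.5)*5-.5).round(1), ((proj("scene",p+[0,0,z])-[230,140]+.5)*5-.5).round(1))
im=cv2.cvtColor(r.read_camera("scene"),cv2.COLOR_RGB2BGR)
cv2.imwrite("pics/scene7.png",cv2.convertScaleAbs(cv2.resize(im[140:260,230:350],None,fx=5,fy=5,interpolation=2),alpha=1.4))
E
```

```text
0.165 [228.9 316.8] [361.3 237.5]
0.173 [227.9 307.1] [362.5 228.6]
0.181 [227.  297.2] [363.7 219.6]
```

View pics/side7.png

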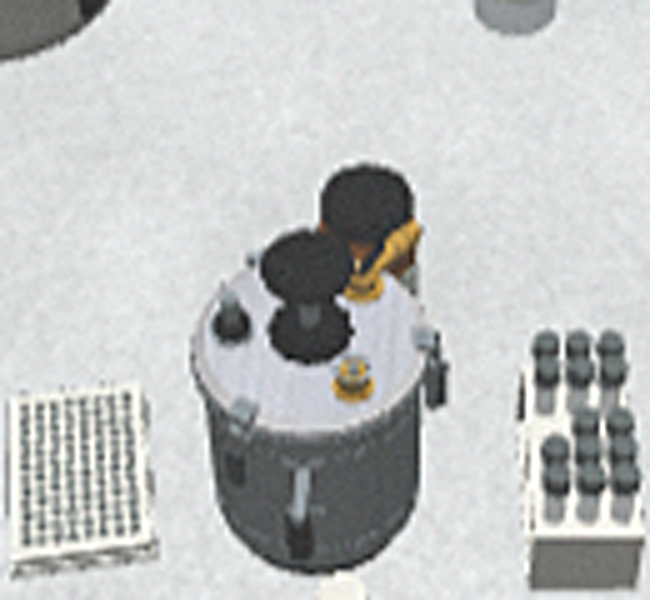

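View pics/scene7.png

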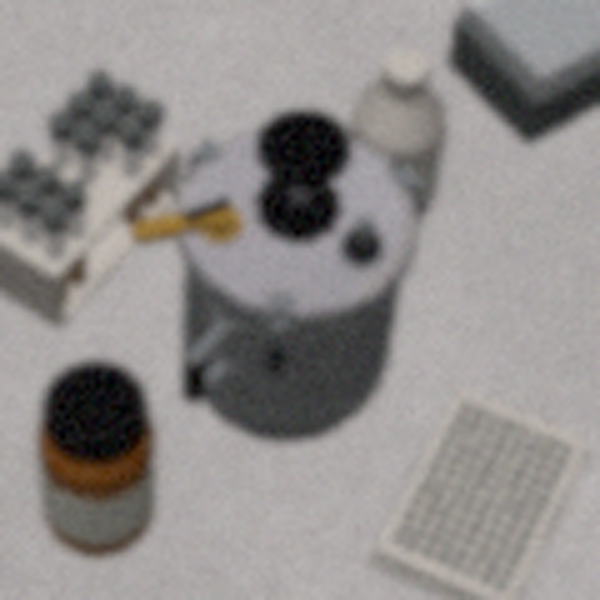

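```bash
python3 - <<'E'
import cv2,numpy as np
L=[cv2.imread(f"pics/side{k}.png")[260:350,190:270] for k in (2,4,5,6,7)]
cv2.imwrite("pics/cmp.png",cv2.resize(np.hstack(L),None,fx=2,fy=4,interpolation=2))
for a in L[:-1]: print(np.abs(a.astype(float)-L[-1]).mean())
E
```

```text
8.12125
7.253240740740741
4.202268518518519
4.29837962962963
```

View pics/cmp.png

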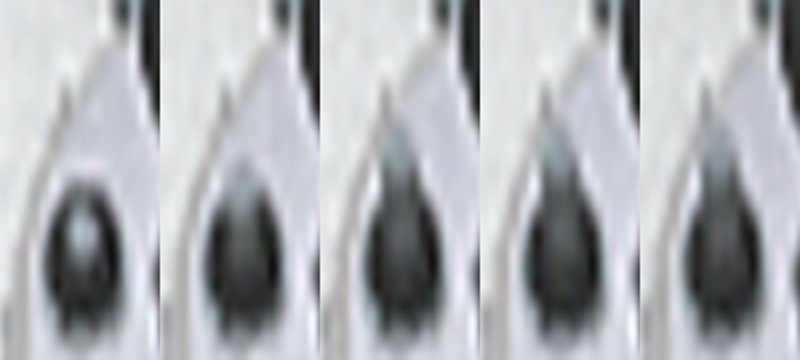

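The pin looks the same after strokes 6 and 7 and in the final picture, and its top sits where a fully-out pin should project. Handing in.

```bash
python3 -c "
from rig import r
print(r.finish_job())"
```

```text
the job is handed in; nothing more can be done
None
```

I pressed the pump knob with the shut fingertips for seven strokes, and the pressure pin popped out. I then moved the hand up and away and handed the job in at about 14.5 s.

- **Strokes:** Strokes 2–7 reached the hard stop, with TCP readings of 0.1857–0.1861 m at the bottom. I only read stroke 1 partway down (0.189 m); the rows sent after that should have taken it to the stop. After each stroke I raised the fingertips clear of the knob, and it was back up in the pictures I took between strokes.
- **Pin:** It had begun to rise after stroke 4. It looked the same after strokes 6 and 7 and in the final picture, and its top sits within about 2–3 mm of where a fully-out pin should appear.
- **Force:** Most bottom readings were 24–34 N of downward force. Stroke 2 was harder than needed, at 49 N with about 14 N sideways.
- **Surroundings:** I saw no shift in the vessel, or in its neighbours within the cropped views. I did not look again at the gel dispenser or the pipette in the final pictures, but the hand travelled at about 0.3 m near them.

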